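# Start the steady-hand drill timer and hold the turned ball plate

### The job

Run one round of the steady-hand drill: take the stylus from its holder, push the drill timer's recessed button right down with the stylus tip, and stand the stylus fully home in its holder again. Then lift the dished plate straight up off its stand by the bar over it, about 8 cm clear, turn it a quarter turn (either way) above the stand, and finish while still holding it there, level and still. Keep the plate level and the loose ball resting in the middle of the dish the whole time, never touch the ball, and leave the other things on the table alone.

Things in the scene. Friction and masses are not known exactly. Their poses are not given: they have to be found in the camera images.
- plate: white dished plate, 134 mm wide, rim 20 mm high, 0.18 kg, loose on its stand; at y = +66 and -66 mm posts carry a straight bar over it along its y axis, 138 mm long, 14 wide (x), 16 tall, middle 90 mm above the underside. Inside: a flat spot of 8 mm radius, from which the dish rises at 5 degrees: the ball rolls if it is tilted or jerked. Origin: centre of the underside; z up
- plate_grip (a point): the middle of the plate's bar, 90 mm above the plate's underside: the place to pinch it, fingers closing across the bar (along the plate's x); the plate balances there. The ball's top is about 54 mm lower; same axes as the plate
- plate_seat (a point): the centre of the dish's inner floor, 6 mm above the plate's underside, where the ball rests
- ball_center (a point): centre of the loose wooden ball, 30 mm diameter, 25 g, that lies in the middle of the dish under the bar
- stand: fixed wooden stand under the plate: an oblong foot 80 (x) by 130 (y) by 10 mm with a round post of 72 mm diameter on it, flat top 40 mm above the table. Origin: centre of its underside. At the start the plate's bar lies along the foot's long side (y); after the quarter turn it lies across it (along the stand's x)
- stand_top (a point): centre of the stand's flat top, 40 mm above the table, on which the plate's underside rests at the start
- timer: fixed grey drill timer, a flat box 100 (x) by 70 (y) by 38 mm tall with a blank display on its +x half and a round hole of 16 mm diameter in its top, 25 mm to -x of its centre; the button lies in the hole. Origin: centre of its underside
- button (a joint): travel of the timer's spring button: 0 up, 0.005 m fully down; it needs about 1.2 N to start and 4 N fully down, and springs back
- button_top (a point): centre of the button's top face (13 mm diameter), recessed 5 mm below the timer's top when up (33 mm above the table); it moves straight down when pressed. Only the stylus fits in
- stylus: grey stylus standing upright, tip down, in its holder, 40 g: steel shaft of 8 mm diameter with a 6 mm diameter flat tip, a collar of 28 mm diameter 40 to 45 mm above the tip, and above it a round grip of 18 mm diameter from 45 to 95 mm above the tip. Origin: the tip; z runs up the stylus. When home the tip is 5 mm above the table
- stylus_collar (a point): centre of the underside of the stylus collar, 40 mm above its tip; when home it rests on the holder's mouth
- holder: fixed wooden block, 60 by 60 by 45 mm tall, with an upright hole of 14 mm diameter through its middle, in which the stylus stands, its collar on the block's top. Origin: centre of its underside
- holder_mouth (a point): centre of the hole's mouth on the holder's top, 45 mm above the table
- bottle_a: bystander: small upright drinks bottle, 54 mm diameter, 135 mm tall; origin at the centre of its underside
- bottle_b: bystander: small upright drinks bottle, 54 mm diameter, 135 mm tall; origin at the centre of its underside
- bottle_c: bystander: small upright drinks bottle, 54 mm diameter, 135 mm tall; origin at the centre of its underside
- clicker: bystander: grey presentation clicker lying flat, 110 (x) by 32 by 18 mm; origin at the centre of its underside
- marker: bystander: white marker pen with black cap lying along its x, 120 mm long, 16 mm thick; origin under its middle
- eraser: bystander: grey board eraser, 100 by 50 by 32 mm; origin at the centre of its underside
- ball: the same ball as a body; its origin lies on its surface and turns with it, so use ball_center
Things that resemble listed ones, but are neither listed nor needed, are in the scene too. What is meant by the plate is not purple or yellow, and is the smaller of those in its own colour.

How it is judged (in metres and radians):
On the way, in this order (a step that is already met when the one before it is completed fails the run):
1. the recessed button is pushed down at least 4 of its 5 mm by the stylus, the stylus being held in the fingers (value of joint button above 0.004 m and contact force between stylus and button_c0 above 1 N and contact force between the fingers and stylus above 0.5 N), for 0.05 s.
2. the stylus stands home in its holder, let go (distance between stylus_collar and holder_mouth below 0.007 m and angle between stylus's own z axis and vertical below 0.12 rad and contact force between the fingers and stylus below 0.1 N), for 0.2 s.
3. the plate is lifted at least 25 mm off its stand, not yet turned, with the ball in the middle (z of plate in the frame of stand_top above 0.025 m and angle between the y axis of plate and the y axis of stand, either way round below 0.4 rad and z of ball_center in the frame of plate below 0.03 m and horizontal distance between ball_center and plate_seat below 0.014 m), for 0.05 s.
At the end, for the whole second after the job is handed in: fingers alone hold the plate 50-120 mm above the stand top, within 40 mm of over it, turned 90 degrees (within 7.5), level within 4.5 degrees, still; ball within 14 mm of the dish centre; stylus upright in its holder, let go, collar within 7 mm of the mouth (all of step 2 and z of plate in the frame of stand_top between 0.05 and 0.12 m and horizontal distance between plate and stand below 0.04 m and angle between the y axis of plate and the y axis of stand, either way round above 1.44 rad and angle between plate's own z axis and vertical below 0.08 rad and linear speed of plate below 0.03 m/s and angular speed of plate below 0.2 rad/s and contact force between the fingers and plate above 0.5 N and contact force between plate and stand below 0.05 N and z of ball_center in the frame of plate below 0.03 m and horizontal distance between ball_center and plate_seat below 0.014 m); the arm keeps its last pose, push and grip.
It fails at once if the ball leaves the middle of the dish (more than 26 mm from its centre) (distance between ball_center and plate_seat above 0.03 m).
It fails at once if the plate is tilted by more than 9 degrees (angle between plate's own z axis and vertical above 0.16 rad).
It fails at once if the ball is touched by the robot (contact force between any of the fingers, the arm, stylus and ball above 0.2 N).
It fails at once if a bystander is moved by more than 30 mm (distance of any of bottle_a, bottle_b, bottle_c, clicker, marker, eraser from where it was at the start of the episode above 0.03 m).
It also fails if it takes over 67 s, if anything falls off the work surface, if the arm or the gripper's body presses on something with over 40 N, if the wrist force passes 120 N, or if a joint passes its speed limit or range.

### The arm

A 6-joint arm with a two-finger parallel gripper is mounted at the origin on the work surface. World frame = base frame: x ahead of the robot, y to its left, z up, the work surface at z = 0. Lengths are in mm, angles in rad, forces in N, time in s.
With the tool pointing down it reaches from about 400 to 925 mm from the base axis. Payload 12.5 kg.
Tool frame: the origin (TCP) lies at the very end of the fingers, on their centre line; the grasp point (between the pads) lies 19 mm behind it (env.grasp_offset is the distance from the TCP to the grasp point, in mm); z points along the fingers, y is the direction in which the jaws open and shut (so a half turn about z gives the same grasp; the last joint's range is limited). The gripper opens to 95 mm and grips with 3 to 60 N. Pads are 20 mm wide; open, the fingers measure 119 mm over their backs; the gripper's body (75 mm by 180 mm) begins 59 mm behind the grasp point.
Start: joints at [-1.426, 0.491, 1.559, -0, 1.092, -0.106], TCP at [155.134, -605.459, 214.661] pointing down, gripper open.
Joint ranges: [-3.1, 3.1], [-0.84, 2.19], [0.05, 2.79], [-1.13, 4.28], [0.06, 2.93], [-2.69, 2.69]. Speed limits (rad/s): [2.22, 2.22, 2.79, 3.14, 3.14, 3.14].

### API

Orientations are given as [roll, pitch, yaw] about the fixed x, y, z axes, in that order (R = Rz(yaw) Ry(pitch) Rx(roll)).
In Python, from cell import env gives the robot as it stands. The module is installed in compiled form; this text tells all that it offers.
- The arm moves only by the shell command python3 -m pendant 'ROWS'. ROWS is JSON, one flat list of numbers, 5 for each row, row after row: the shift along the tool's x, y, z as a fraction of full scale, then the turn about the tool's z as a fraction of full scale, then the gripper's target within -1 to 1 (shut at 1, half-way at 0, fully open at -1). In form: [x, y, z, turn, grip, x, y, z, turn, grip, ...]. A call has 1 to 10 rows; each row shifts and turns the commanded pose from where the row before left it, along the tool's axes as they then stand; what a row does not reach is not made up. Full scale, the value 1, is 0.4 m for a shift and 180 degrees for a turn. A row lasts 1/8 s, in which the tool goes at most 62.5 mm and 10.7 degrees, less where a joint would pass 70% of its speed; a pose out of reach is approached as far as the arm can. A call with a number of a shift or a turn outside -1 to 1 is refused whole. A call with a gripper value outside its range is refused whole. The fingers move at their own pace and stop on an object; the grip force is fixed at half the most. Time passes only in rows, so rows that do not move let the fingers close. It gives the time, the measured TCP pose, the force and the opening at its end, in the units of the state.
- env.state(): the state, without advancing time (a new reading comes with each control period).
- env.read_camera(name): name is "scene" or "top"; returns the picture (480x640x3 uint8, red, green, blue); there is no depth.
- env.camera_model(name): a dict with "fx", "fy", "cx", "cy" (pixels), "k1" (the pictures are not rectified: a ray, as slopes to the right and down, at radius r is drawn at 1 + k1 r^2 times it, then the intrinsics apply), "view" (4x4, takes a point from world to camera coordinates). Camera axes: x right, y down, z forward; pixel columns grow to the right and rows downward; lengths in mm; the calibration is good to about 2 mm. A picture is of the moment at which its call begins. camera_model takes no time and is no camera call.
- env.job_done(): hands the job in, once; it reports no verdict.
Trained networks look in the newest picture that a camera, given by its name, has taken for a name from the list of things; names that differ only in an ending like _2 or _b are one class to them, and where a whole thing is asked for, a point or a joint stands for the part that bears it (a point fixed in the world has none). Each returns a list of dicts, best first, with "confidence" (0 to 1); they miss things now and then, are a little off and sometimes report something else, mostly with a low value. They report only what shows in the picture. A call takes as long as a camera call. They do not tell look-alikes from the thing itself.
- env.masks_of(thing, camera): "region" (480x640 bool, what is visible of it).
- env.landmark_of(thing, camera): "xyz" ([x, y, z] in mm, in world coordinates, good to about 4 mm: a listed point, or the origin of a listed thing).
The state is a dict: "t": time; "joints": joint angles; "qvel": joint speeds; "tau": joint torques, N m; "eef_pos": TCP position; "tcp_rot": TCP orientation; "ft_force": force on the tool from outside, world axes, zero at the start; "moment": the same for the moment, N m; "opening": opening from 0.0 (shut) to 1.0 (fully open).
Only numpy, scipy, OpenCV 4.12 (cv2) and the standard library are available. Lean on these libraries where they do the work, as an engineer would, in place of code of your own. Each camera call takes 0.05 s, during which the arm holds its last target.

## Working session

There is one attempt and no reset: what is moved stays moved. The work goes in short steps, Python scripts to look and compute and a shell command to move; the robot and the scene stay as the last step left them, time stands still between calls to the robot, and variables do not carry over. Pictures are saved under pics/ and viewed, and the job is handed in when it is done.

```bash
mkdir -p pics; cat > h.py <<'E'
import numpy as np, cv2
from cell import env
def cam(name):
    m=env.camera_model(name); return m
def project(name,p):
    m=cam(name); V=np.array(m['view']); q=V[:3,:3]@np.array(p,float)+V[:3,3]
    a=q[:2]/q[2]; s=1+m['k1']*(a@a); return np.array([m['fx']*a[0]*s+m['cx'],m['fy']*a[1]*s+m['cy']])
def ray(name,uv,z):
    m=cam(name); V=np.array(m['view']); d=np.array([(uv[0]-m['cx'])/m['fx'],(uv[1]-m['cy'])/m['fy']])
    a=d.copy()
    for _ in range(30): a=d/(1+m['k1']*(a@a))
    R=V[:3,:3]; o=-R.T@V[:3,3]; w=R.T@np.array([a[0],a[1],1]); return o+w*(z-o[2])/w[2]
def save(name,fn,box=None,scale=1):
    im=env.read_camera(name)[:,:,::-1].copy()
    if box: x0,y0,x1,y1=box; im=im[y0:y1,x0:x1]
    if scale!=1: im=cv2.resize(im,None,fx=scale,fy=scale,interpolation=cv2.INTER_CUBIC)
    cv2.imwrite('pics/'+fn,im)
E
python3 - <<'E'
from h import *
save('top','top0.png'); save('scene','scene0.png')
print(env.state()['t'],env.state()['opening'], env.state()['tcp_rot'],env.grasp_offset)
for c in('top','scene'):
  m=cam(c);V=np.array(m['view']);print(c,m['fx'],m['k1'],(-V[:3,:3].T@V[:3,3]).round())
for t in['plate','plate_grip','ball_center','stand','timer','button_top','stylus','stylus_collar','holder','holder_mouth']:
  for c in('top','scene'):
    print(t,c,[(round(d['confidence'],2),np.round(d['xyz']).tolist(),project(c,d['xyz']).round().tolist()) for d in env.landmark_of(t,c)])
print(env.state()['t'])
E
```

```text
0.1 1.00125786461274 [-3.14060498e+00 -8.15662936e-05  2.50818923e-01] 18.8
top 487.5666093169522 0.025723675346377654 [ 420.  -17. 1036.]
scene 494.1012418288539 -0.08848297692416487 [1125. -107.  841.]
plate top [(0.72, [538.0, -278.0, 42.0], [455.0, 249.0]), (0.68, [754.0, -133.0, -2.0], [380.0, 153.0]), (0.59, [371.0, 98.0, -1.0], [273.0, 331.0]), (0.57, [320.0, -369.0, 2.0], [499.0, 355.0]), (0.57, [491.0, -35.0, 43.0], [336.0, 272.0])]
plate scene [(0.96, [535.0, -278.0, 37.0], [198.0, 272.0]), (0.9, [313.0, -143.0, 0.0], [264.0, 202.0]), (0.85, [317.0, -366.0, 2.0], [169.0, 208.0]), (0.81, [373.0, 101.0, -0.0], [371.0, 215.0]), (0.21, [513.0, 259.0, -1.0], [453.0, 259.0])]
plate_grip top [(0.9, [322.0, -369.0, 123.0], [522.0, 361.0]), (0.75, [368.0, 102.0, 117.0], [264.0, 336.0]), (0.67, [538.0, -273.0, 129.0], [464.0, 243.0]), (0.63, [314.0, -140.0, 90.0], [394.0, 364.0])]
plate_grip scene [(0.89, [533.0, -275.0, 130.0], [191.0, 242.0]), (0.89, [323.0, -364.0, 124.0], [157.0, 170.0]), (0.74, [368.0, 103.0, 118.0], [377.0, 176.0]), (0.57, [314.0, -144.0, 88.0], [262.0, 174.0])
[... 661 characters left out ...]
[488.0, -36.0, 2.0], [316.0, 257.0]), (0.25, [533.0, -276.0, -1.0], [202.0, 283.0])]
stylus_collar top [(0.61, [509.0, 262.0, 0.0], [197.0, 266.0]), (0.52, [492.0, -34.0, 43.0], [336.0, 272.0]), (0.51, [574.0, 131.0, -2.0], [259.0, 236.0]), (0.32, [538.0, -272.0, 130.0], [464.0, 243.0])]
stylus_collar scene [(0.56, [491.0, -29.0, 45.0], [320.0, 246.0]), (0.39, [493.0, -31.0, 1.0], [318.0, 260.0])]
holder top [(0.31, [538.0, -277.0, 44.0], [455.0, 248.0])]
holder scene [(0.73, [494.0, -32.0, -1.0], [318.0, 260.0]), (0.4, [570.0, 130.0, 0.0], [399.0, 285.0]), (0.15, [534.0, -279.0, 40.0], [197.0, 271.0])]
holder_mouth top []
holder_mouth scene [(0.68, [487.0, -32.0, 44.0], [318.0, 245.0])]
1.1
```

View pics/top0.png

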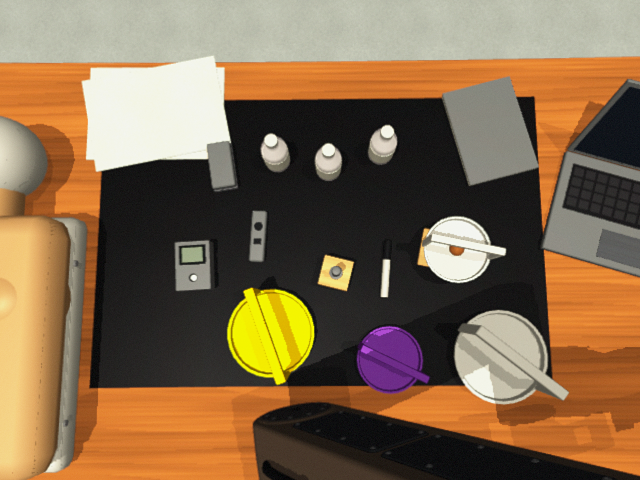

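View pics/scene0.png

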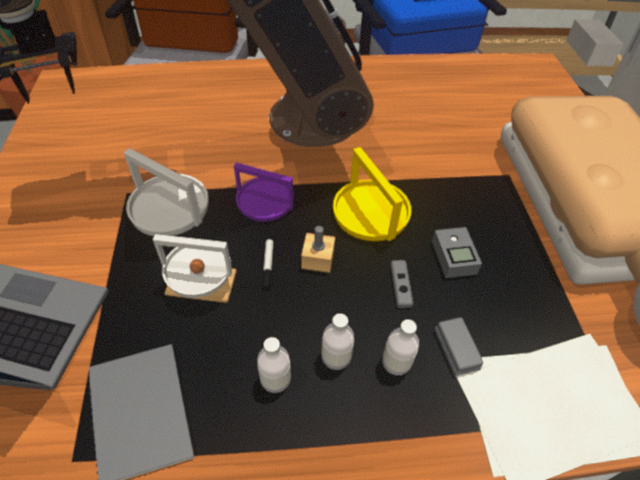

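Candidates for the plate in the top picture are the small white dish with the ball on a wooden stand (457,249), the large white one (501,357), the purple one (390,359) and the yellow one (271,334). I choose the small white one with the ball. For the stylus, the upright grey object in the wooden block (336,272) is the only fit, since the marker (386,270) and clicker (258,236) lie flat. The timer is the box with the hole and display at (194,265). Next, close crops.

```bash
python3 - <<'E'
from h import *
t=env.read_camera('top')[:,:,::-1];s=env.read_camera('scene')[:,:,::-1]
def c(im,x,y,h=50): return cv2.resize(im[y-h:y+h,x-h:x+h],(390,290) if 0 else (295,295),interpolation=cv2.INTER_CUBIC)
a=np.hstack([c(t,336,272,30),c(t,193,265,30)]);b=np.hstack([c(s,318,245,30),c(s,456,252,30)])
cv2.imwrite('pics/c1.png',np.vstack([a,b]))
cv2.imwrite('pics/c2.png',np.hstack([cv2.resize(c(t,460,249,50),(400,400)),cv2.resize(c(s,197,265,50),(400,400))]))
# refine via masks
for n,c_ in(('ball','top'),('ball','scene'),('stylus','top'),('stylus','scene'),('button_top','top'),('holder','top'),('timer','scene'),('timer','top')):
  for d in env.masks_of(n,c_)[:2]:
    ys,xs=np.nonzero(d['region']); 
    if len(xs): print(n,c_,round(d['confidence'],2),len(xs),xs.mean().round(1),ys.mean().round(1),xs.min(),xs.max(),ys.min(),ys.max())
print(env.state()['t'])
E
```

```text
ball top 0.61 102 456.0 251.0 449 463 247 255
ball top 0.6 773 335.6 273.2 318 353 256 290
ball scene 0.69 118 196.9 265.6 191 202 260 271
ball scene 0.67 245 318.6 238.5 312 324 226 250
stylus top 0.47 139 335.5 272.0 329 342 266 278
stylus scene 0.62 218 318.3 238.7 312 323 226 250
stylus scene 0.17 1386 400.5 348.8 382 418 321 374
holder top 0.89 688 335.3 272.7 319 352 255 290
timer scene 0.84 1839 455.9 252.0 432 481 227 277
timer scene 0.65 1377 273.7 366.6 258 290 339 392
timer top 0.85 1983 194.1 265.5 174 215 240 290
1.6
```

View pics/c1.png

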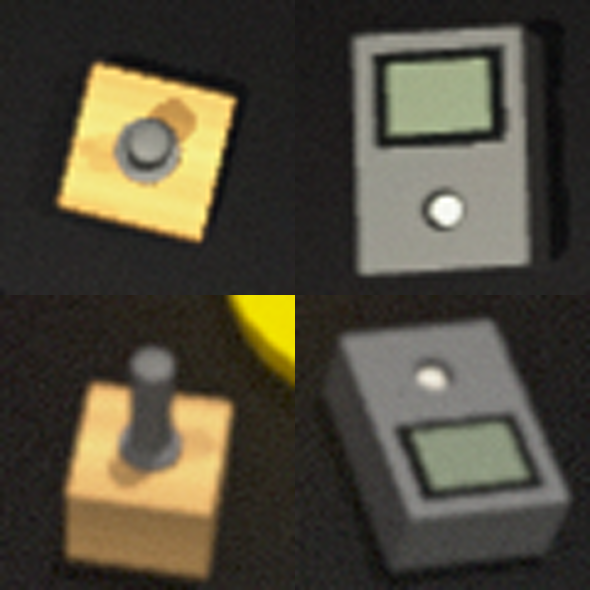

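View pics/c2.png

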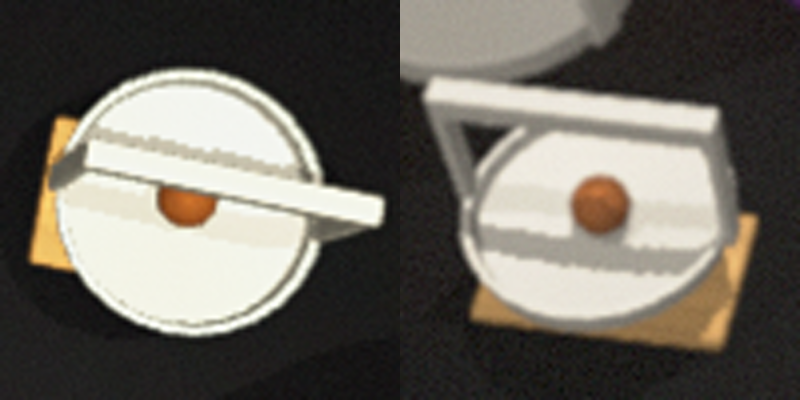

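The crops confirm the plate: small, white, on the oblong wooden stand, ball visible at top (456,250). Stylus collar is at top (336,272), and the button hole at top (193,277) and scene (454,238). Now I'll compute positions.

```bash
python3 - <<'E'
from h import *
def T(o,w,s=4.0): return (o[0]+w[0]/s-.4,o[1]+w[1]/s-.4)
k=295/60
print('collar',ray('top',T((306,242),(148,150),k),50)[:2].round(1),ray('scene',T((288,215),(150,150),k),50)[:2].round(1))
print('griptop',ray('top',T((306,242),(149,143),k),100)[:2].round(1),ray('scene',T((288,215),(153,70),k),100)[:2].round(1))
print('hole',ray('top',T((163,235),(148,209),k),38)[:2].round(1),ray('scene',T((426,222),(139,81),k),38)[:2].round(1))
tc=[(88,141),(84,165),(384,200),(378,224)]
P=[ray('top',T((410,199),p),138)[:2] for p in tc]
print('bar top',np.round(P,1).tolist(),np.mean(P,0).round(1)); l=(P[0]+P[1])/2;r=(P[2]+P[3])/2; d=l-r; print('len',np.hypot(*d), 'ydir deg from +y',np.degrees(np.arctan2(-d[0],d[1])))
# scene bar top: far edge/near edge corners
sc=[(30,78),(25,98),(320,107),(315,132)]
P=[ray('scene',T((147,215),p),138)[:2] for p in sc]
print('bar scene',np.round(P,1).tolist(),np.mean(P,0).round(1))
for n in range(2):
  for th in('stylus_collar','holder_mouth','button_top','plate_grip','ball_center'):
    for c in('top','scene'):
      print(th,c,[(round(d['confidence'],2),np.round(d['xyz']).tolist()) for d in env.landmark_of(th,c)][:3])
s=env.state();print(s['t'],s['eef_pos'],s['tcp_rot'])
E
```

```text
collar [490.5 -33.1] [492.8 -33. ]
griptop [489.7 -32.7] [491.8 -32.8]
hole [483.2 259.6] [485.3 259.4]
bar top [[554.2, -210.5], [542.9, -208.2], [525.6, -345.3], [514.5, -341.9]] [ 534.3 -276.5]
len 137.2645370535275 ydir deg from +y -11.982116653030536
bar scene [[515.0, -344.0], [527.0, -344.8], [542.3, -208.0], [556.8, -209.9]] [ 535.3 -276.7]
stylus_collar top [(0.62, [501.0, -136.0, -3.0]), (0.51, [493.0, -36.0, 44.0])]
stylus_collar scene [(0.78, [493.0, -31.0, 48.0])]
holder_mouth top [(0.88, [489.0, -34.0, 44.0]), (0.21, [574.0, 131.0, 1.0])]
holder_mouth scene [(0.68, [490.0, -31.0, 44.0])]
button_top top [(0.45, [485.0, 261.0, 32.0])]
button_top scene [(0.38, [511.0, 260.0, 1.0]), (0.22, [532.0, -278.0, 132.0])]
plate_grip top [(0.83, [321.0, -367.0, 124.0]), (0.75, [368.0, 95.0, 119.0]), (0.73, [539.0, -275.0, 130.0])]
plate_grip scene [(0.88, [314.0, -137.0, 91.0]), (0.67, [532.0, -277.0, 130.0]), (0.67, [368.0, 102.0, 118.0])]
ball_center top [(0.46, [536.0, -274.0, 56.0])]
ball_center scene [(0.59, [535.0, -276.0, 59.0]), (0.29, [739.0, 92.0, -1.0])]
stylus_collar top [(0.62, [501.0, -136.0, -3.0]), (0.51, [493.0, -36.0, 44.0])]
stylus_collar scene [(0.78, [493.0, -31.0, 48.0])]
holder_mouth top [(0.88, [489.0, -34.0, 44.0]), (0.21, [574.0, 131.0, 1.0])]
holder_mouth scene [(0.68, [490.0, -31.0, 44.0])]
button_top top [(0.45, [485.0, 261.0, 32.0])]
button_top scene [(0.38, [511.0, 260.0, 1.0]), (0.22, [532.0, -278.0, 132.0])]
plate_grip top [(0.83, [321.0, -367.0, 124.0]), (0.75, [368.0, 95.0, 119.0]), (0.73, [539.0, -275.0, 130.0])]
plate_grip scene [(0.88, [314.0, -137.0, 91.0]), (0.67, [532.0, -277.0, 130.0]), (0.67, [368.0, 102.0, 118.0])]
ball_center top [(0.46, [536.0, -274.0, 56.0])]
ball_center scene [(0.59, [535.0, -276.0, 59.0]), (0.29, [739.0, 92.0, -1.0])]
2.6 [ 155.13975876 -605.45476956  214.64981492] [ 3.14152051e+00 -1.10289219e-05  2.50773708e-01]
```

```bash
python3 -m pendant '[0,0,0,-0.0525,-1, 0,0,0,-0.0525,-1, 0,0,0,-0.0525,-1, 0,0,0,-0.0525,-1, 0,0,0,-0.0525,-1, 0,0,0,-0.0525,-1, 0,0,0,-0.0525,-1, 0,0,0,-0.0525,-1, 0,0,0,0,-1]'
```

```text
t: 3.72
eef_pos: [155.1, -605.5, 214.6]
tcp_rot: [-3.142, 0.0, 1.569]
ft_force: [0.1, -0.1, -0.3]
opening: 0.998
```

```bash
python3 -m pendant '[0.03,0.08,0,0,-1, 0.06,0.09,0,0,-1, 0.08,0.1,0,0,-1, 0.1,0.1,0,0,-1, 0.1,0.1,0,0,-1, 0.1,0.1,0,0,-1, 0.1,0.1,0,0,-1, 0.1,0.1,0,0,-1, 0.1,0.069,0,0,-1, 0.1,0,0,0,-1]'; python3 -m pendant '[0.1,0,0,0,-1, 0.1,0,0,0,-1, 0.1,0,0,0,-1, 0.1,0,0,0,-1, 0.1,0,0,0,-1, 0.06,0,0,0,-1, 0,0,0,0,-1,0,0,0,0,-1]'
```

```text
t: 4.97
eef_pos: [492.3, -256.1, 214.4]
tcp_rot: [3.141, 0.0, 1.567]
ft_force: [-0.1, -0.3, -0.7]
opening: 1.002
t: 5.98
eef_pos: [491.1, -34.1, 214.7]
tcp_rot: [3.141, 0.0, 1.568]
ft_force: [-0.1, 0.4, -0.0]
opening: 0.997
```

```bash
python3 -m pendant '[0.003,0,0.05,0,-1, 0,0,0.08,0,-1, 0,0,0.08,0,-1, 0,0,0.08,0,-1, 0,0,0.06,0,-1, 0,0,0.03,0,-1, 0,0,0,0,-1]'; python3 - <<'E'
from h import *
save('scene','g1.png',(238,170,398,290),5)
E
```

```text
t: 6.85
eef_pos: [491.0, -33.0, 62.3]
tcp_rot: [-3.141, -0.0, 1.569]
ft_force: [-0.5, 0.3, 1.2]
opening: 1.002
```

View pics/g1.png

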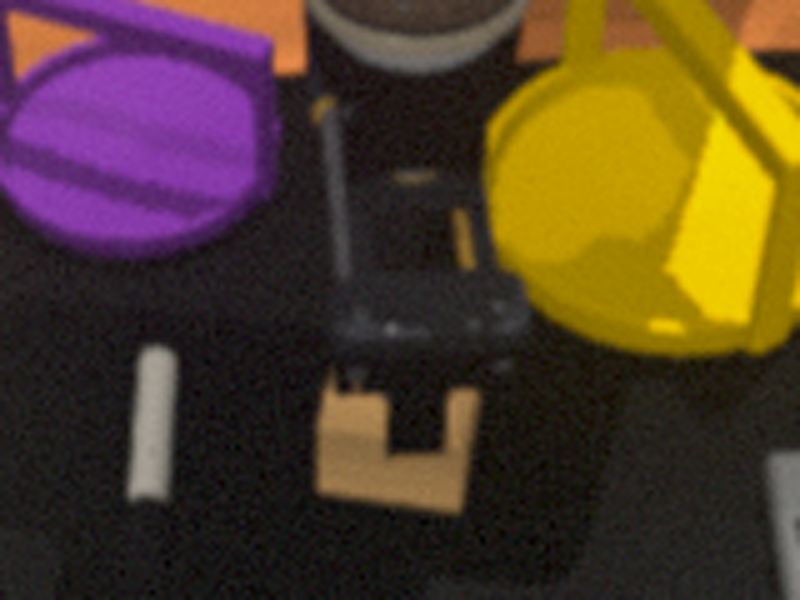

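The near finger (crop 415,420) stands in front of the holder and hides the stylus, centred on the block. I'll close.

```bash
python3 -m pendant '[0,0,0,0,1, 0,0,0,0,1, 0,0,0,0,1, 0,0,0,0,1, 0,0,0,0,1, 0,0,0,0,1, 0,0,0,0,1, 0,0,0,0,1]'; python3 -m pendant '[0,0,-0.02,0,1, 0,0,-0.05,0,1, 0,0,-0.08,0,1, 0,0,-0.08,0,1,  0,0,0,0,1]'; python3 - <<'E'
from h import *
save('scene','g2.png',(238,140,398,260),5)
E
```

```text
t: 7.9
eef_pos: [491.1, -32.5, 62.6]
tcp_rot: [-3.142, 0.0, 1.57]
ft_force: [-0.9, -0.5, 0.4]
opening: 0.218
t: 8.52
eef_pos: [491.9, -32.6, 156.9]
tcp_rot: [3.137, 0.001, 1.57]
ft_force: [-0.3, -0.6, 0.1]
opening: 0.186
```

View pics/g2.png

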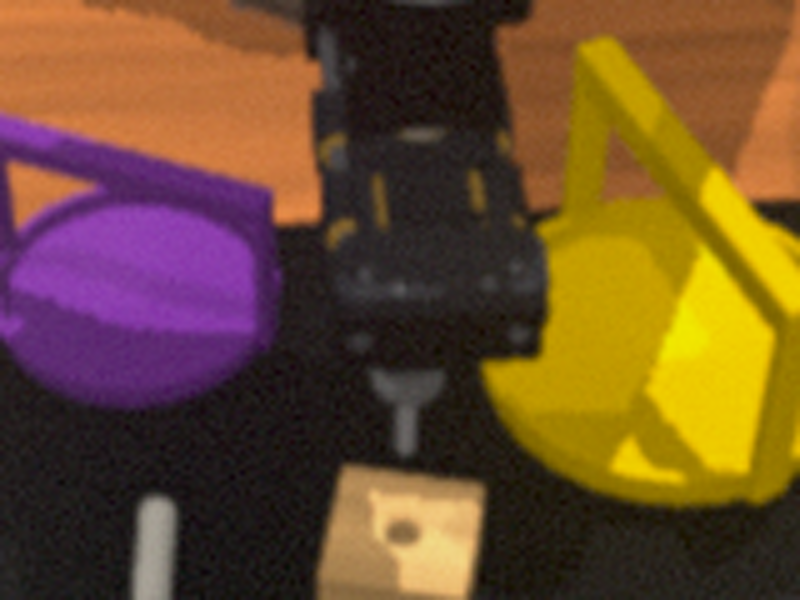

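```bash
python3 - <<'E'
from h import *
for z in (90,95,99.4,105): print(z,project('scene',(491.5,-33,z)).round(1))
x0,y0=238,140
print('hole now', ray('scene',(x0+403/5-.4,y0+532/5-.4),45).round(1))
print(env.state()['eef_pos'])
E
```

```text
90 [318.5 232. ]
95 [318.6 230.4]
99.4 [318.6 228.9]
105 [318.7 227.1]
hole now [491.2 -32.6  45. ]
[491.23711056 -32.46565448 155.49877659]
```

```bash
python3 -m pendant '[0.03,0,0,0,1, 0.06,-0.004,0,0,1, 0.1,-0.004,0,0,1, 0.1,-0.004,0,0,1, 0.1,-0.005,0,0,1, 0.1,0,0,0,1, 0.1,0,0,0,1, 0.08,0,0,0,1, 0.04,0,0,0,1, 0.02,0,0,0,1]'; python3 -m pendant '[0,0,0.03,0,1, 0,0,0.04,0,1, 0,0,0.02,0,1, 0,0,0,0,1, 0,0,0,0,1]';  python3 - <<'E'
from h import *
save('scene','g3.png',(376,160,536,280),5)
print(env.state()['eef_pos'])
E
```

```text
t: 9.82
eef_pos: [483.9, 260.1, 153.9]
tcp_rot: [-3.14, 0.001, 1.571]
ft_force: [-0.1, 0.7, -0.8]
opening: 0.182
t: 10.45
eef_pos: [484.6, 259.4, 118.8]
tcp_rot: [3.141, -0.0, 1.57]
ft_force: [-0.2, 0.2, -0.5]
opening: 0.185
[484.63097666 259.50823201 118.92090335]
```

View pics/g3.png

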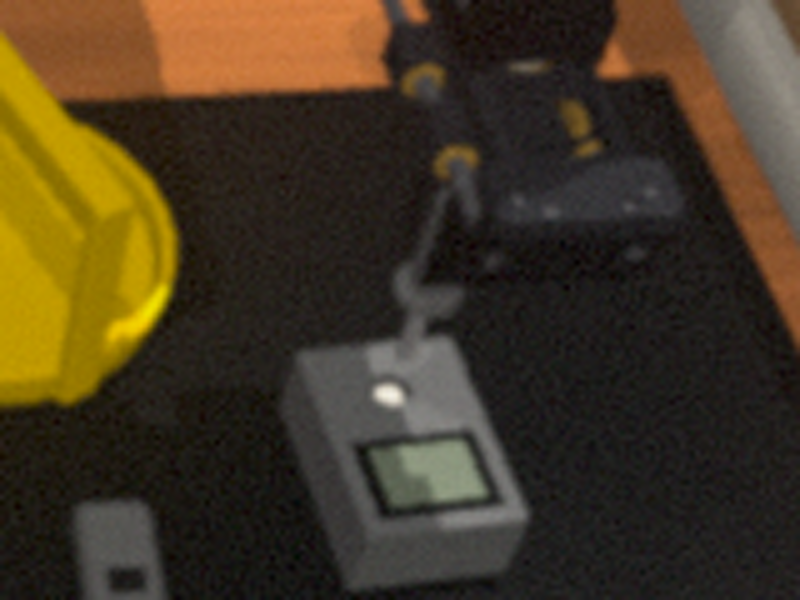

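```bash
python3 - <<'E'
from h import *
for z in (55,58,61.4,65): print(z,project('scene',(484.6,259.5,z)).round(1))
print(project('scene',(484.6,259.5,101)))
print('hole', ray('scene',(376+390/5-.4,160+391/5-.4),38).round(1))
save('top','g3t.png',(150,230,240,310),8)
E
```

```text
55 [455.7 232.7]
58 [456.  231.8]
61.4 [456.4 230.7]
65 [456.8 229.6]
[460.9632676  218.13305143]
hole [484.5 259.   38. ]
```

View pics/g3t.png

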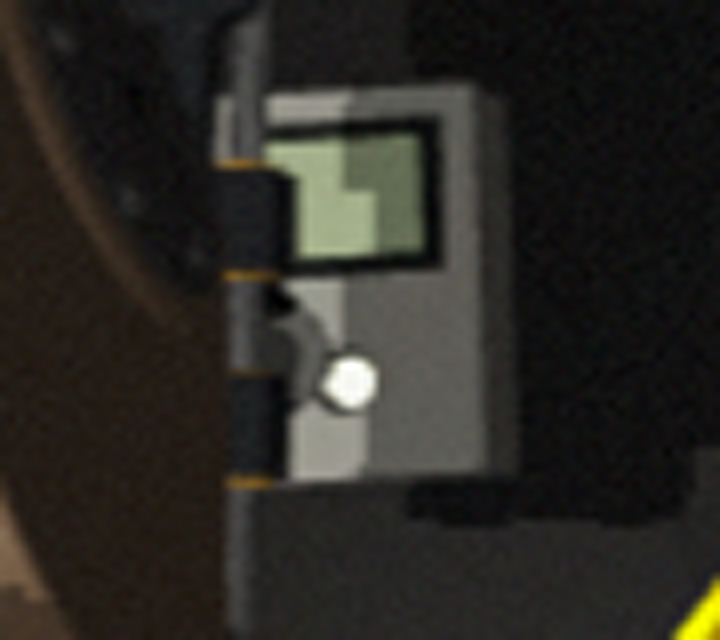

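Tip is seen at (457,231), against a predicted (456.4,230.7), so it's aligned above the hole. I'll press down.

```bash
python3 -m pendant '[0,0,0.03,0,1, 0,0,0.025,0,1, 0,0,0.012,0,1, 0,0,0,0,1]'; python3 -m pendant '[0,0,0.005,0,1, 0,0,0.005,0,1, 0,0,0,0,1]'; python3 -m pendant '[0,0,0.005,0,1, 0,0,0,0,1]'
```

```text
t: 11.05
eef_pos: [484.1, 259.5, 91.3]
tcp_rot: [-3.141, 0.0, 1.57]
ft_force: [-1.8, -0.7, 1.3]
opening: 0.183
t: 11.42
eef_pos: [484.4, 259.6, 87.9]
tcp_rot: [3.141, 0.0, 1.57]
ft_force: [-2.5, -0.1, 3.0]
opening: 0.185
t: 11.68
eef_pos: [484.6, 259.6, 86.4]
tcp_rot: [3.141, -0.0, 1.57]
ft_force: [-2.5, -0.2, 10.0]
opening: 0.184
```

```bash
python3 -m pendant '[0,0,0.003,0,1, 0,0,0,0,1]'; python3 -m pendant '[0,0,0.003,0,1, 0,0,0,0,1]'
```

```text
t: 11.92
eef_pos: [484.8, 259.8, 86.0]
tcp_rot: [3.14, -0.001, 1.57]
ft_force: [-3.9, -1.9, 19.5]
opening: 0.18
t: 12.18
eef_pos: [485.0, 259.9, 85.6]
tcp_rot: [3.139, -0.001, 1.57]
ft_force: [-6.4, -2.2, 29.1]
opening: 0.184
```

Button bottomed: force rose from 3 to 10 to 29 N with little motion. I'll retract and carry the stylus back.

```bash
python3 -m pendant '[0,0,-0.01,0,1, 0,0,-0.03,0,1, 0,0,-0.06,0,1, 0,0,-0.08,0,1, 0,0,0,0,1]'; python3 -m pendant '[-0.03,0,0,0,1, -0.06,0.004,0,0,1, -0.1,0.004,0,0,1, -0.1,0.004,0,0,1, -0.1,0.004,0,0,1, -0.1,0,0,0,1, -0.1,0,0,0,1, -0.08,0,0,0,1, -0.04,0,0,0,1, -0.02,0,0,0,1]'; python3 -m pendant '[0,0,0.03,0,1, 0,0,0,0,1, 0,0,0,0,1]'; python3 - <<'E'
from h import *
save('scene','g4.png',(238,140,398,260),5)
print(env.state()['eef_pos'])
E
```

```text
t: 12.8
eef_pos: [485.2, 259.9, 157.5]
tcp_rot: [3.138, -0.001, 1.57]
ft_force: [-0.4, 0.1, -1.1]
opening: 0.187
t: 14.05
eef_pos: [490.3, -33.1, 154.9]
tcp_rot: [-3.141, -0.0, 1.569]
ft_force: [0.1, 0.7, -1.2]
opening: 0.184
t: 14.42
eef_pos: [490.6, -31.8, 143.2]
tcp_rot: [-3.141, -0.0, 1.571]
ft_force: [-0.0, -0.8, -0.2]
opening: 0.183
[490.68374633 -31.89639737 143.394329  ]
```

View pics/g4.png

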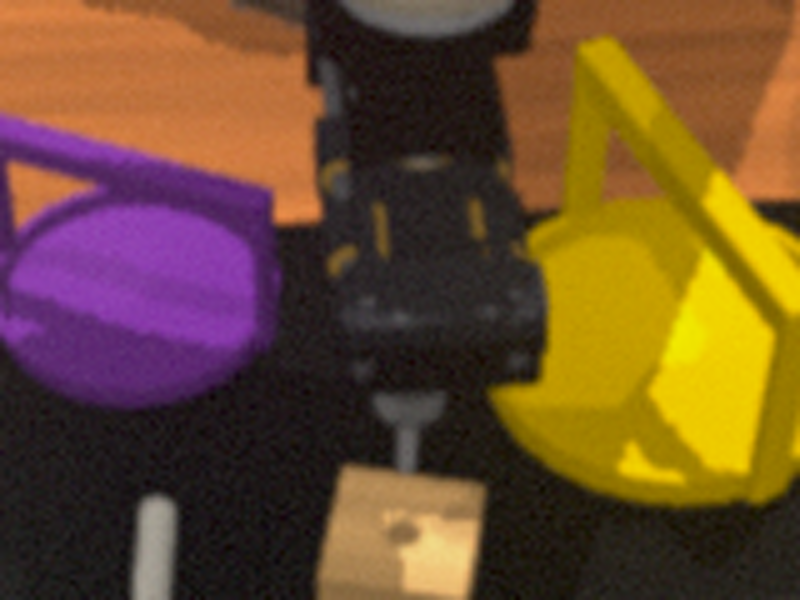

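```bash
python3 -m pendant '[-0.003,0.001,0.03,0,1, 0,0,0.04,0,1, 0,0,0.03,0,1, 0,0,0.01,0,1, 0,0,0,0,1]'; python3 -m pendant '[0,0,0.03,0,1, 0,0,0.03,0,1, 0,0,0.015,0,1, 0,0,0,0,1]'
```

```text
t: 15.1
eef_pos: [491.0, -33.7, 99.2]
tcp_rot: [-3.141, 0.0, 1.57]
ft_force: [0.3, 0.4, -0.3]
opening: 0.184
t: 15.6
eef_pos: [490.8, -33.6, 68.8]
tcp_rot: [-3.14, -0.0, 1.57]
ft_force: [-0.3, -0.2, -0.4]
opening: 0.182
```

```bash
python3 -m pendant '[0,0,0.007,0,1, 0,0,0.005,0,1, 0,0,0,0,1]'; python3 -m pendant '[0,0,0.003,0,1, 0,0,0,0,1]'
```

```text
t: 15.98
eef_pos: [491.1, -33.7, 64.6]
tcp_rot: [3.141, 0.0, 1.57]
ft_force: [-0.5, 0.9, -0.1]
opening: 0.182
t: 16.23
eef_pos: [491.2, -33.7, 63.8]
tcp_rot: [3.141, 0.0, 1.57]
ft_force: [-0.0, -0.2, 4.6]
opening: 0.183
```

Seated (4.6 N of contact). I'll release, rise and look.

```bash
python3 -m pendant '[0,0,0,0,-1, 0,0,0,0,-1, 0,0,0,0,-1, 0,0,0,0,-1, 0,0,0,0,-1, 0,0,0,0,-1]'; python3 -m pendant '[0,0,-0.03,0,-1, 0,0,-0.06,0,-1, 0,0,-0.1,0,-1, 0,0,-0.12,0,-1, 0,0,-0.08,0,-1, 0,0,-0.05,0,-1, 0,0,0,0,-1]'; python3 - <<'E'
from h import *
save('scene','g5.png',(238,160,398,280),5)
for n in('stylus_collar','holder_mouth'): print([(round(d['confidence'],2),np.round(d['xyz']).tolist()) for d in env.landmark_of(n,'scene')])
E
```

```text
t: 16.98
eef_pos: [491.0, -33.6, 63.4]
tcp_rot: [3.142, 0.0, 1.57]
ft_force: [-0.3, 1.0, 0.2]
opening: 0.757
t: 17.85
eef_pos: [491.3, -33.7, 241.1]
tcp_rot: [3.138, 0.001, 1.57]
ft_force: [0.5, 0.2, -1.0]
opening: 1.004
[(0.63, [493.0, -30.0, 46.0])]
[(0.86, [489.0, -32.0, 42.0]), (0.17, [535.0, -274.0, 1.0])]
```

View pics/g5.png

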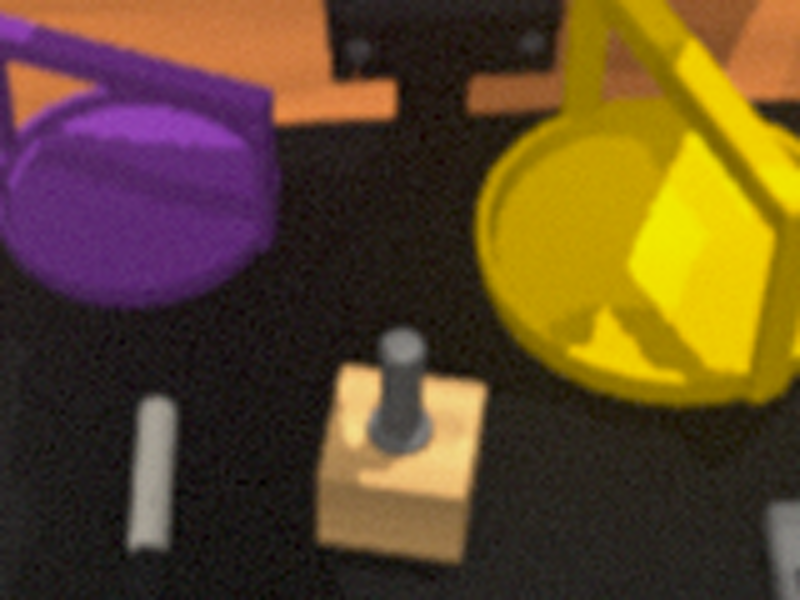

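The stylus stands upright with its collar on the block (crop 400,430). Now to above the plate bar, turning the jaws to yaw 78°.

```bash
python3 -m pendant '[-0.03,0.01,0,0,-1, -0.07,0.02,0,0,-1, -0.1,0.02,0,0,-1, -0.1,0.02,0,0,-1, -0.1,0.02,0,0,-1, -0.1,0.02,0,0,-1, -0.077,0,0,0,-1, -0.03,0,0,0,-1, 0,0,0,0.034,-1, 0,0,0,0.033,-1]'; python3 -m pendant '[0,0,0.03,0,-1, 0,0,0.05,0,-1, 0,0,0.02,0,-1, 0,0,0,0,-1, 0,0,0,0,-1]'; python3 - <<'E'
from h import *
save('scene','p1.png',(117,170,277,290),5);save('top','p1t.png',(390,190,550,310),5)
print(env.state()['eef_pos'],env.state()['tcp_rot'])
E
```

```text
t: 19.25
eef_pos: [534.7, -276.3, 238.9]
tcp_rot: [-3.141, -0.0, 1.356]
ft_force: [0.0, 0.7, -0.2]
opening: 1.001
t: 19.88
eef_pos: [535.1, -276.5, 199.9]
tcp_rot: [3.141, 0.0, 1.36]
ft_force: [-0.6, -0.1, 1.0]
opening: 1.0
[ 535.10360473 -276.53153635  199.99160104] [3.14069010e+00 3.98999550e-04 1.36015221e+00]
```

View pics/p1.png

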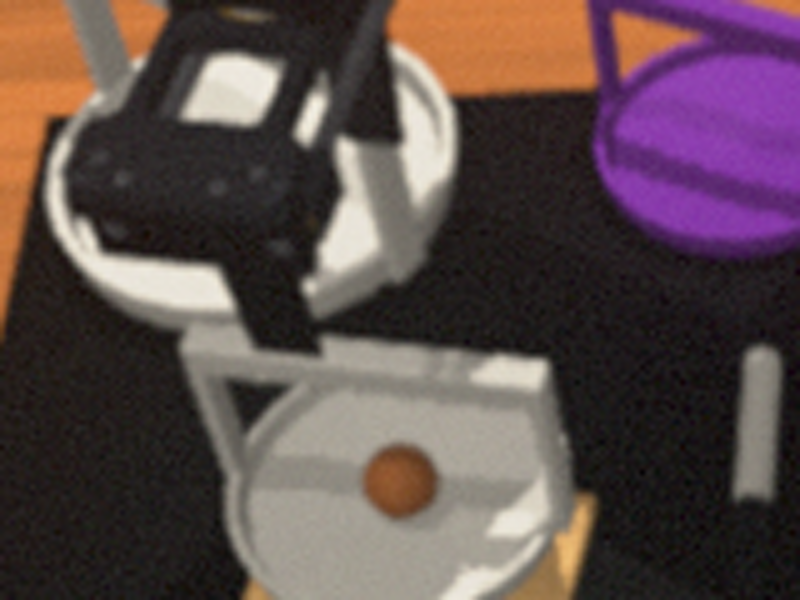

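View pics/p1t.png

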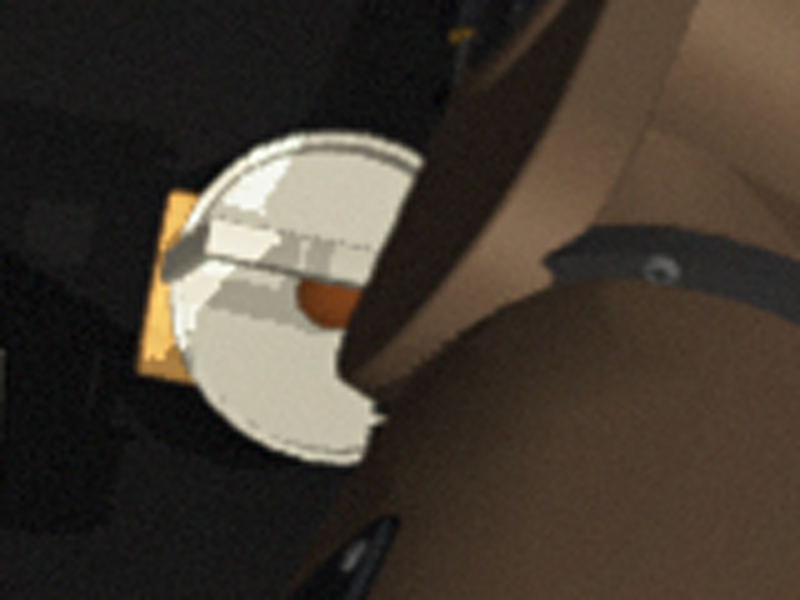

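```bash
python3 -m pendant '[0,0,0.03,0,-1, 0,0,0.05,0,-1, 0,0,0.06,0,-1, 0,0,0.05,0,-1, 0,0,0.025,0,-1, 0,0,0.007,0,-1, 0,0,0,0,-1]'; python3 -m pendant '[0,0,0,0,-0.6, 0,0,0,0,-0.2, 0,0,0,0,0.1, 0,0,0,0,0.3, 0,0,0,0,0.4, 0,0,0,0,0.4, 0,0,0,0,0.4]';python3 - <<'E'
from h import *
save('scene','p2.png',(137,190,257,280),6.5)
print(env.state()['eef_pos'],env.state()['tcp_rot'])
E
```

```text
t: 20.85
eef_pos: [535.1, -276.6, 111.0]
tcp_rot: [3.141, 0.0, 1.36]
ft_force: [-0.4, 0.6, 0.7]
opening: 0.999
t: 21.72
eef_pos: [534.9, -276.5, 110.6]
tcp_rot: [-3.142, 0.0, 1.36]
ft_force: [0.4, 0.0, -0.0]
opening: 0.335
[ 534.92518236 -276.47313204  110.63057098] [3.14156084e+00 9.34427891e-05 1.35984310e+00]
```

View pics/p2.png

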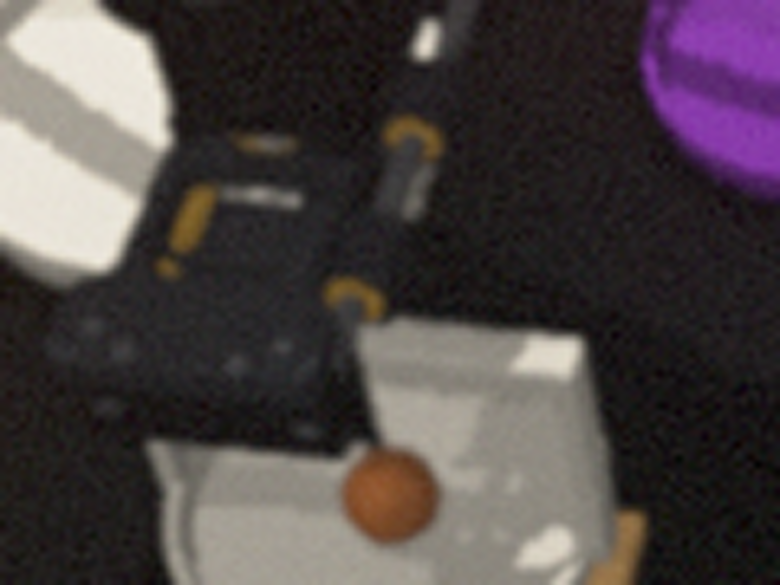

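```bash
python3 -m pendant '[0,0,0,0,0.5, 0,0,0,0,0.53, 0,0,0,0,0.56, 0,0,0,0,0.59, 0,0,0,0,0.61, 0,0,0,0,0.63]'; python3 -m pendant '[0,0,0,0,0.65,0,0,0,0,0.66,0,0,0,0,0.67,0,0,0,0,0.68,0,0,0,0,0.69,0,0,0,0,0.7]'
```

```text
t: 22.52
eef_pos: [534.9, -276.5, 110.6]
tcp_rot: [3.142, 0.0, 1.36]
ft_force: [0.7, 0.7, -0.1]
opening: 0.186
t: 23.28
eef_pos: [535.1, -276.5, 110.7]
tcp_rot: [3.141, 0.0, 1.36]
ft_force: [0.6, -0.7, 0.6]
opening: 0.15
```

```bash
python3 -m pendant '[0,0,0,0,0.71,0,0,0,0,0.72,0,0,0,0,0.73,0,0,0,0,0.74,0,0,0,0,0.76,0,0,0,0,0.8]'; python3 -m pendant '[0,0,0,0,0.9,0,0,0,0,1,0,0,0,0,1,0,0,0,0,1]'
python3 - <<'E'
from h import *
save('scene','p3.png',(137,190,257,280),6.5)
s=env.state();print(s['eef_pos'],s['opening'],s['ft_force'],s['moment'])
E
```

```text
t: 24.02
eef_pos: [535.0, -276.5, 110.7]
tcp_rot: [3.141, 0.0, 1.36]
ft_force: [1.8, -0.0, 1.9]
opening: 0.147
t: 24.52
eef_pos: [535.0, -276.5, 110.7]
tcp_rot: [3.141, 0.0, 1.36]
ft_force: [2.2, 0.2, 1.2]
opening: 0.143
[ 534.9842478  -276.50933716  110.69664745] 0.14433055441052228 [ 1.32387016 -0.59076537  2.52133569] [-0.09760615 -0.44549356  0.03225967]
```

View pics/p3.png

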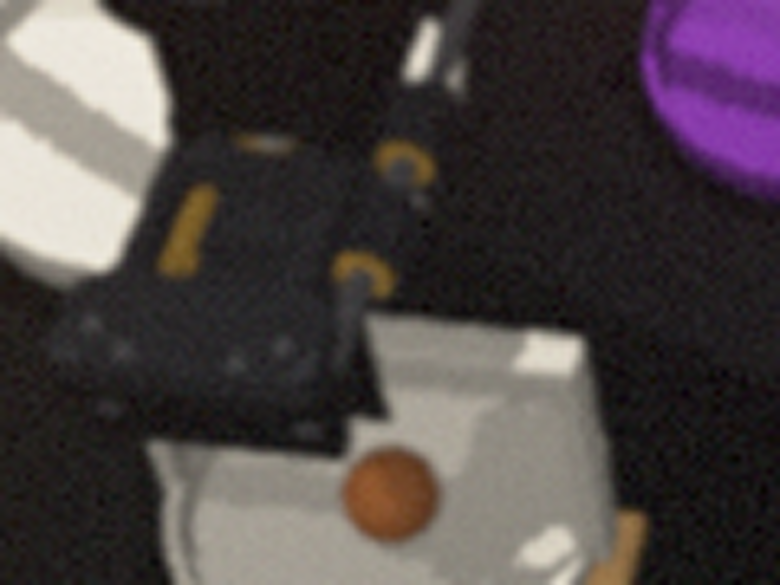

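Gripped at 13.7 mm opening (14 mm bar) and the ball hasn't moved at crop (391,494). I'll lift gently.

```bash
python3 -m pendant '[0,0,-0.003,0,1, 0,0,-0.005,0,1, 0,0,-0.008,0,1, 0,0,-0.01,0,1, 0,0,-0.01,0,1, 0,0,-0.008,0,1, 0,0,-0.004,0,1, 0,0,-0.002,0,1, 0,0,0,0,1]'
python3 - <<'E'
from h import *
save('scene','p4.png',(127,180,267,285),5.5)
s=env.state();print(s['eef_pos'],s['tcp_rot'],s['opening'],s['ft_force'],s['moment'])
E
```

```text
t: 25.7
eef_pos: [534.9, -276.4, 130.6]
tcp_rot: [-3.142, 0.0, 1.36]
ft_force: [-0.5, -0.5, -2.3]
opening: 0.145
[ 534.87840622 -276.41257711  130.54679825] [-3.14149116e+00 -2.16457918e-05  1.35978135e+00] 0.14882368605481308 [-0.41340424 -0.79239371 -1.90922064] [-0.02618871 -0.15706842 -0.01903333]
```

View pics/p4.png

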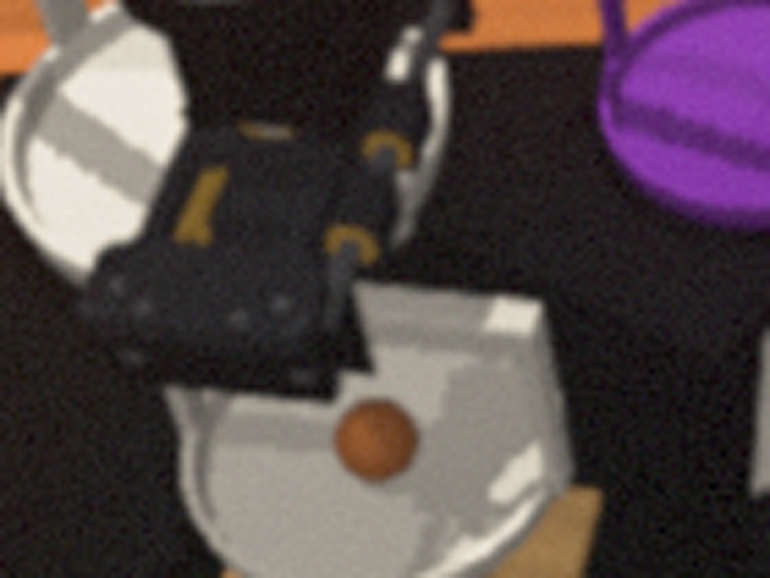

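```bash
python3 -m pendant '[0,0,-0.004,0,1, 0,0,-0.01,0,1, 0,0,-0.018,0,1, 0,0,-0.024,0,1, 0,0,-0.028,0,1, 0,0,-0.026,0,1, 0,0,-0.02,0,1, 0,0,-0.012,0,1, 0,0,-0.006,0,1, 0,0,-0.002,0,1]'; python3 -m pendant '[0,0,0,0,1, 0,0,0,0,1]'
python3 - <<'E'
from h import *
save('scene','p5.png',(117,150,277,270),5)
s=env.state();print(s['eef_pos'],s['tcp_rot'],s['opening'],s['ft_force'],s['moment'])
for c in('scene','top'):print([(round(d['confidence'],2),np.round(d['xyz']).tolist()) for d in env.landmark_of('ball_center',c)])
E
```

```text
t: 27.0
eef_pos: [534.9, -276.4, 190.5]
tcp_rot: [-3.141, -0.0, 1.36]
ft_force: [0.3, 0.2, -1.7]
opening: 0.147
t: 27.25
eef_pos: [534.9, -276.4, 190.4]
tcp_rot: [-3.141, -0.0, 1.36]
ft_force: [-0.5, -0.1, -2.0]
opening: 0.144
[ 534.82723566 -276.46257124  190.42887637] [-3.14127103e+00 -2.49642804e-05  1.35973852e+00] 0.14593374633562892 [-0.06807069 -0.14394036 -1.93875373] [-0.02005972 -0.05424443  0.02903566]
[(0.6, [537.0, -273.0, 136.0]), (0.19, [573.0, 131.0, -1.0])]
[(0.64, [538.0, -276.0, 60.0])]
```

View pics/p5.png

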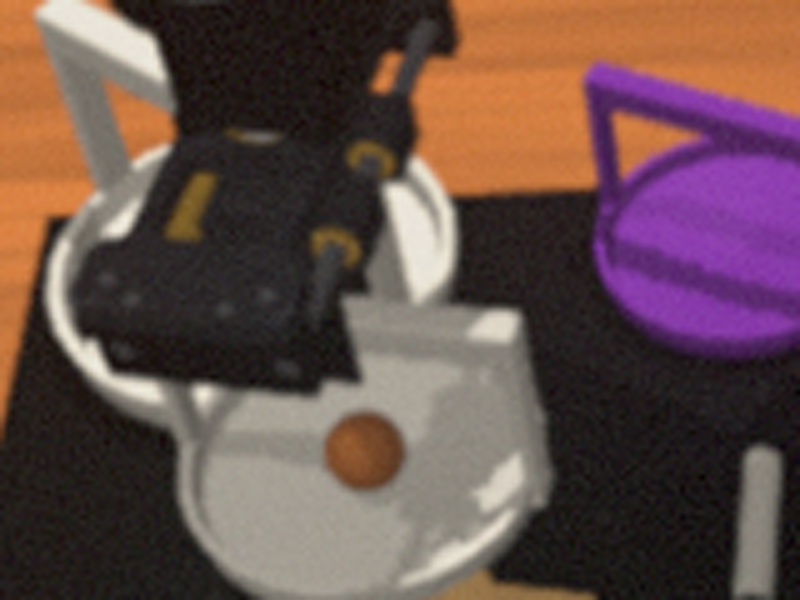

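```bash
python3 -m pendant '[0,0,0,0.003,1, 0,0,0,0.006,1, 0,0,0,0.01,1, 0,0,0,0.014,1, 0,0,0,0.018,1, 0,0,0,0.022,1, 0,0,0,0.024,1, 0,0,0,0.024,1, 0,0,0,0.024,1, 0,0,0,0.024,1]'; python3 -m pendant '[0,0,0,0.024,1, 0,0,0,0.024,1, 0,0,0,0.024,1, 0,0,0,0.024,1, 0,0,0,0.024,1, 0,0,0,0.024,1, 0,0,0,0.024,1, 0,0,0,0.024,1, 0,0,0,0.024,1, 0,0,0,0.024,1]'; python3 -m pendant '[0,0,0,0.022,1, 0,0,0,0.02,1, 0,0,0,0.016,1, 0,0,0,0.013,1, 0,0,0,0.01,1, 0,0,0,0.006,1, 0,0,0,0.003,1, 0,0,0,0.001,1, 0,0,0,0,1, 0,0,0,0,1]'
python3 - <<'E'
from h import *
save('scene','p6.png',(117,150,277,270),5);save('top','p6t.png',(390,190,550,310),5)
s=env.state();print(s['t'],s['eef_pos'],s['tcp_rot'],s['opening'],s['ft_force'],s['qvel'].__abs__().max())
for c in('scene','top'):print([(round(d['confidence'],2),np.round(d['xyz']).tolist()) for d in env.landmark_of('ball_center',c)])
print(project('scene',(534.9,-276.4,138)))
E
```

```text
t: 28.65
eef_pos: [534.9, -276.4, 190.6]
tcp_rot: [3.142, 0.0, 0.825]
ft_force: [-0.9, 0.1, -2.4]
opening: 0.145
t: 29.9
eef_pos: [534.9, -276.5, 190.6]
tcp_rot: [3.142, -0.0, 0.071]
ft_force: [-0.1, 0.0, -2.1]
opening: 0.144
t: 31.15
eef_pos: [534.9, -276.5, 190.6]
tcp_rot: [3.142, -0.0, -0.211]
ft_force: [-0.4, -0.3, -2.1]
opening: 0.149
31.25 [ 534.87610165 -276.45479556  190.58571688] [ 3.14154776e+00  8.65907766e-05 -2.10980930e-01] 0.1458702623357916 [-0.38359764 -0.04496705 -1.92888221] 0.0013300125681886567
[(0.74, [534.0, -275.0, 139.0]), (0.52, [717.0, -17.0, 1.0])]
[]
[189.52635789 240.32130321]
```

View pics/p6.png

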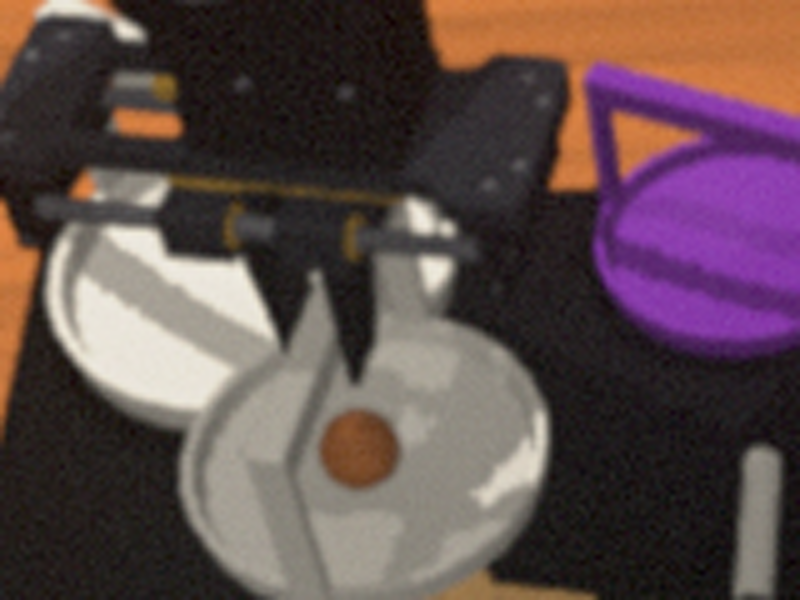

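View pics/p6t.png

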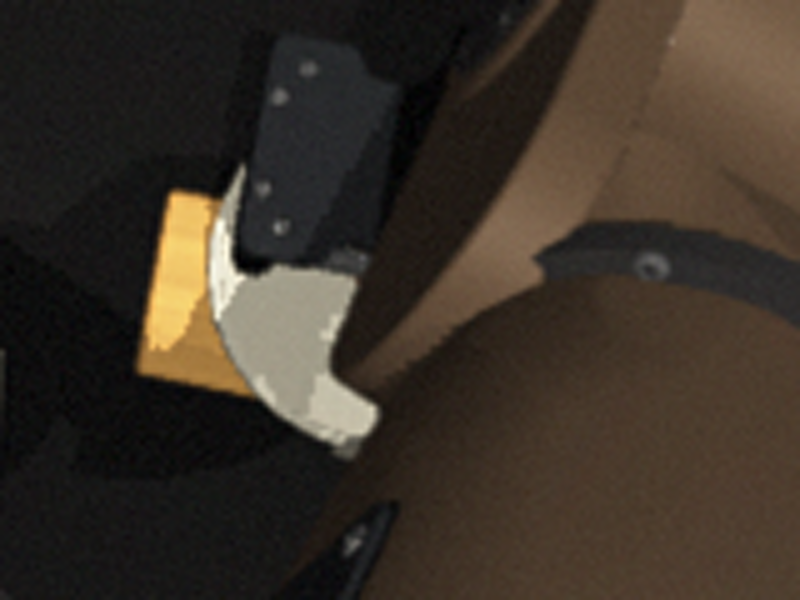

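The plate is turned a quarter. The ball is at scene (188.4,239.4), against a predicted dish centre of (189.5,240.3), about 3 mm off. I'll let it settle, do a last check and hand in.

```bash
python3 -m pendant '[0,0,0,0,1,0,0,0,0,1,0,0,0,0,1,0,0,0,0,1]'; python3 - <<'E'
from h import *
for i in range(2):
  print([(round(d['confidence'],2),np.round(d['xyz']).tolist()) for d in env.landmark_of('stylus_collar','scene')][:2])
  im=env.read_camera('scene')
  r=[d for d in env.masks_of('ball','scene')]
  for d in r[:2]: ys,xs=np.nonzero(d['region']);print(d['confidence'],xs.mean(),ys.mean())
cv2.imwrite('pics/fin.png',im[:,:,::-1])
s=env.state();print(s['t'],s['eef_pos'],s['opening'])
E
```

```text
t: 31.85
eef_pos: [534.9, -276.4, 190.6]
tcp_rot: [3.142, -0.0, -0.211]
ft_force: [-0.2, -0.1, -2.7]
opening: 0.144
[(0.81, [493.0, -33.0, 47.0])]
0.47 455.81475409836065 252.1934426229508
0.15 190.08266003729025 241.95463020509632
[(0.76, [491.0, -32.0, 46.0])]
0.45 188.7263157894737 239.0842105263158
32.15 [ 534.90359632 -276.45274117  190.65388797] 0.1427808274365977
```

View pics/fin.png

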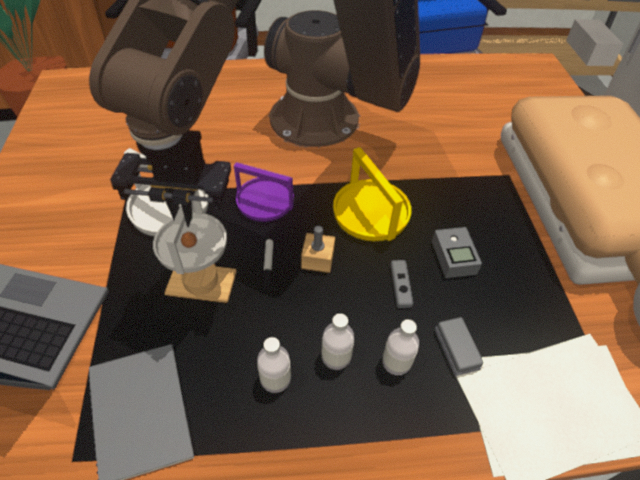

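In the final picture the plate is held level above the stand (190,240) with the ball in the middle (188,239). The stylus is home (318,245) and the bystanders look unmoved.

```bash
python3 -c "
from cell import env
print(env.job_done())"
```

```text
the job is handed in; nothing more can be done
None
```

I ran the whole drill and handed the job in at about t = 32 s of the 67 s allowed; no verdict was reported.

- **Button:** I pressed it with the stylus tip until it bottomed out. The force rose to about 29 N while the tip hardly moved any further. Button travel can't be read directly, so full travel is inferred from that.
- **Stylus:** It is back in its holder and let go. The last picture shows it upright, and the networks put the collar at about (491, -32, 46) mm, against the mouth at (491, -33, 45) mm.
- **Plate:** The arm is holding it still, about 80 mm above the stand top. It was turned 90° by the tool reading (yaw 1.360 to -0.211 rad) and looks level.
- **Ball:** It sits about 3 mm from the predicted dish centre.
- **Other things on the table:** The bystanders look unmoved in the last picture. I compared them by eye, not by measurement.
- **Checks that missed or disagreed:**
  - After the turn the arm hid the ball from the top camera, so its position rests on the scene camera only.
  - After the lift the top-camera network still placed the ball at its old height (60 mm), while the scene camera gave 136 mm.
  - In the last check one ball mask landed on the timer.

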